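# Post a printed bearing block through the cabinet's gravity flap

### The arm

A 7-joint arm with a two-finger parallel gripper is mounted at the origin on the work surface. World frame = base frame: x ahead of the robot, y to its left, z up, the work surface at z = 0. Lengths are in m, angles in degrees, forces in N, time in s.
With the tool pointing down it reaches from about 0.425 to 0.875 m from the base axis. Payload 4.7 kg.
Tool frame: the origin (TCP) lies midway between the tips of the shut fingers; the grasp point (between the pads) lies 19 mm behind it; z points along the fingers, y is the direction in which the jaws open and shut (so a half turn about z gives the same grasp; the last joint's range is limited). The gripper opens to 87 mm and grips with 3 to 60 N. Pads are 19 mm wide; open, the fingers measure 117 mm over their backs; the gripper's body (75 mm by 190 mm) begins 51 mm behind the grasp point.
Start: joints at [-73.505, 18.392, -4.016, 83.108, 1.295, 78.541, -3.26], TCP at [0.176, 0.626, 0.223] pointing down, gripper open.
Joint ranges: [-163.93, 163.93], [-17.29, 119.83], [-79.2, 71.16], [3.27, 140.29], [-89.18, 269.18], [5.43, 117.66], [-154.24, 154.24]. Speed limits (degrees/s): [147.25, 147.25, 180, 180, 180, 180, 180].

### API

Orientations are given as [roll, pitch, yaw] about the fixed x, y, z axes, in that order (R = Rz(yaw) Ry(pitch) Rx(roll)).
In Python, from cell import env gives the robot as it stands. The module is installed in compiled form; this text tells all that it offers.
- The arm moves only by the tool servo_tool, never from a script. Its argument "plan" is a list of rows, each a list of 3 entries, a list of its own where there are three numbers: the opening, from 0 (shut) to 1 (fully open), then the shift along the tool's x, y, z in cm, then the turn, a rotation vector about the tool's x, y, z in degrees. A call has 1 to 20 rows; each row shifts and turns the pose as measured when the row begins, along the tool's axes as they then stand; what a row does not reach is not made up. A row lasts 1/12 s, in which the tool goes at most 41.7 mm and 7.16 degrees, less where a joint would pass 70% of its speed; a pose out of reach is approached as far as the arm can. A call is refused whole if a number of a shift passes 4.17 or a number of a turn 7.16, either way. A call with a gripper value outside its range is refused whole. The fingers move at their own pace and stop on an object; "force" is the grip in N (left out, the last holds). Time passes only in rows, so rows that do not move let the fingers close. It gives the time, the measured TCP pose, the force and the opening at its end, in the units of the state.
- env.get_obs(): the state, without advancing time (a new reading comes with each control period).
- env.read_camera(name): name is "side" or "top"; returns a dict with "image" (480x640x3 uint8, blue, green, red), "fx", "fy", "cx", "cy" (pixels), "rvec" (rotation vector, rad) and "tvec" (3), from world to camera coordinates, as OpenCV has them. Camera axes: x right, y down, z forward; pixel columns grow to the right and rows downward; lengths in m; the calibration is good to about 2 mm. A picture is of the moment at which its call begins. There is no depth.
- env.sign_off(): hands the job in, once; it reports no verdict.
The state is a dict: "time_s": time; "qpos": joint angles; "joint_velocities": joint speeds; "effort": joint torques, N m; "tool_pos": TCP position; "tool_rot": TCP orientation; "force": force on the tool from outside, world axes, zero at the start; "wrist_torque": the same for the moment, N m; "grip_width": finger opening in m.
Only numpy, scipy, OpenCV 4.12 (cv2) and the standard library are available. Lean on these libraries where they do the work, as an engineer would, in place of code of your own. Each camera call takes 0.05 s, during which the arm holds its last target. There are 200 camera calls.

### The job

With the fingertips, push the printed bearing block along the feed ledge and on through the hanging flap until it tips off the sill and drops down the chute inside the collection cabinet, then draw back out so that the flap swings fully shut behind it. Only push the block, never lift it, and leave the filament spool, the spray can and the printed foot where they stand.

Things in the scene. Friction and masses are not known exactly. Their poses are not given: they have to be found in the camera images.
- cabinet: Fixed clear-walled collection cabinet, 260 mm wide (y), 257 mm high. Origin on the work surface straight below the closed flap, mid-width; +x points into the cabinet (the way to push), z up. In its frame a smooth feed ledge 120 mm high runs from x = -160 to +15 mm, y = -130 to +130 mm, with 10 mm high side lips at y = +-127 mm. Above the ledge before the flap all is open.
- flap (a joint): Angle of the flap, a thin aluminium plate 224 mm wide, about 60 g, hung from the pivot rod 235 mm above the work surface and reaching to 5 mm above the ledge. 0 rad = hanging straight down, shut; grows as its lower edge swings into the cabinet, to 1.5 at most. It cannot swing outwards and falls shut by its own weight; well under 1 N at its lower edge opens it.
- mouth (a point): Centre of the mouth's lower edge: on the ledge's top (120 mm high), under the closed flap; axes as the cabinet's. The mouth is 230 mm wide between 15 mm square posts and 115 mm high up to an 8 mm pivot rod. Fingers pointing forward and down at 20 to 45 degrees from vertical reach in under the rod. A clear roof, underside 126 mm above this point, begins 8 mm behind the rod.
- block_center (a point): Centre, half-way up, of the loose bearing block lying on the ledge before the flap: orange printed plastic with a steel bearing through it, about 220 g, 80 mm long (its x, within 0.35 rad of the cabinet's x), 36 mm high; upper body 40 mm wide (y) with a flat top, foot flange 56 mm wide and 14 mm high; flat upright ends. The centre is 18 mm above the ledge while it lies flat.
- spool: Bystander: filament spool lying flat on the work surface, 160 mm diameter, 58 mm high; origin at the centre of its underside.
- can: Bystander: metal spray can standing on the work surface, 54 mm diameter, 190 mm high; origin at the centre of its underside.
- foot: Bystander: small printed machine foot on the work surface, an orange disc 64 mm in diameter with a stub on top, 52 mm high in all; origin at the centre of its underside.
- sill (a point): Middle of the ledge's inner edge, 15 mm behind the closed flap, 120 mm high; axes as the cabinet's. Behind it a 50 degree chute goes down to the cabinet's floor, 8 mm above the work surface; the back wall is 195 mm behind the sill. The block tips off here once its middle is past the edge.
Not all that is in view belongs to the job. What is shaped like the part that bears block_center but pink or purple is not meant.

How it is judged (in metres and radians):
On the way, in this order (a step that is already met when the one before it is completed fails the run):
1. the block's front end is under the pushed-open flap (value of joint flap above 0.15 rad and x of block_center in the frame of cabinet above -0.035 m), for 0.05 s.
2. the block has gone over the sill and down into the cabinet (x of block_center in the frame of cabinet above 0.05 m and z of block_center in the frame of cabinet below 0.11 m), for 0.1 s.
At the end, for the whole second after the job is handed in: The block lies at rest inside the cabinet, down the chute (its centre more than 50 mm behind the flap and lower than the ledge, under 110 mm above the work surface), the flap hangs shut (within 0.06 rad), and spool, can and foot are within 20 mm of where they stood (all of step 2 and x of block_center in the frame of cabinet below 0.21 m and y of block_center in the frame of cabinet between -0.12 and 0.12 m and linear speed of block below 0.02 m/s and value of joint flap below 0.06 rad and distance of each of spool, can, foot from where it was at the start of the episode below 0.02 m); the robot touches nothing.
It fails at once if the block is lifted off the ledge (its centre more than 25 mm above where it is when lying flat) (z of block_center in the frame of cabinet above 0.163 m).
It fails at once if the spool, can or foot is pushed more than 20 mm (distance of any of spool, can, foot from where it was at the start of the episode above 0.02 m).
It also fails if it takes over 40 s, if anything falls off the work surface, if the arm or the gripper's body presses on something with over 40 N, if the wrist force passes 120 N, or if a joint passes its speed limit or range.

## Working session

There is one attempt and no reset: what is moved stays moved. The work goes in short steps, Python scripts to look and compute and a tool call to move; the robot and the scene stay as the last step left them, time stands still between calls to the robot, and variables do not carry over. Pictures are saved under pics/ and viewed, about 8 in all and at most 12, crops included, and the job is handed in when it is done.

Besides the shell and the picture viewer there is one more tool, called after "Call:" as name(argument=value, ...) on one line, values as JSON. servo_tool: Moves the arm, as the interface text tells. Its arguments: {"type":"object","properties":{"plan":{"type":"array"},"force":{"type":"number"}},"required":["plan"]}

```bash
mkdir -p pics; ls; python3 - <<'E'
from cell import env
import cv2
o=env.get_obs();print(o)
for n in("side","top"):
    c=env.read_camera(n);cv2.imwrite(f"pics/{n}0.png",c["image"]);print({k:v for k,v in c.items() if k!="image"})
E
```

```text
pics
{'time_s': 0.0, 'qpos': array([-73.50513306,  18.44067833,  -4.01637389,  83.176786  ,
         1.29761036,  78.53909067,  -3.2615567 ]), 'joint_velocities': array([ 0.09938797,  0.03460173, -0.07564432, -0.01696475, -0.12329204,
       -0.01333248, -0.09335975]), 'effort': array([ 8.59646898e-04, -4.91298401e+01, -4.03448185e-01, -3.12510216e+01,
       -6.39889506e-02,  4.41322848e-02,  1.79445210e-04]), 'tool_pos': array([0.1756531 , 0.62523536, 0.22142678]), 'tool_rot': array([-1.79888838e+02,  8.03225738e-03,  1.64314696e+02]), 'force': array([0.24780684, 0.37602088, 0.62924948]), 'wrist_torque': array([-0.0085313 , -0.03429069, -0.00660322]), 'grip_width': 0.08719385247105303}
{'fx': 602.9645152127335, 'fy': 602.9645152127335, 'cx': 317.8711578191635, 'cy': 235.8548734292607, 'rvec': array([ 2.11356553, -0.1297511 ,  0.04594765]), 'tvec': array([-0.53839852,  0.18681147,  1.19002559])}
{'fx': 583.6832265630308, 'fy': 583.6832265630308, 'cx': 326.32622826191044, 'cy': 239.78940674578138, 'rvec': array([ 2.16844087, -2.19131153,  0.13191793]), 'tvec': array([0.03944163, 0.55490095, 1.17352222])}
```

View pics/side0.png

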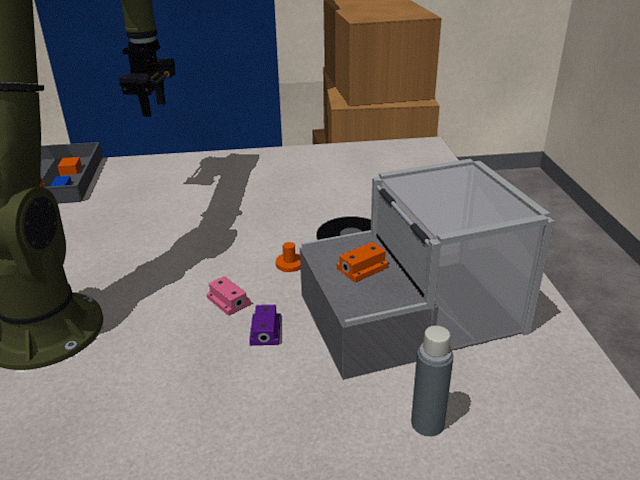

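View pics/top0.png

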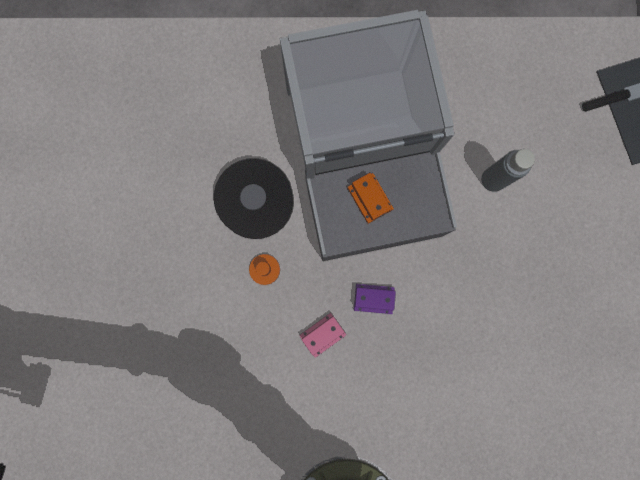

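Side view: orange block at (362,261) on the ledge, with the spool behind it at (345,230), the foot at (289,258) and the can at (431,385). Top view: block at (370,197), its long axis turned against the ledge. The ledge's near corners are at (323,259) and (454,230).

```bash
cat > h.py <<'E'
import cv2, numpy as np
def cast(c,uv,z):
    R,_=cv2.Rodrigues(c["rvec"]);o=-R.T@c["tvec"]
    K=np.array([[c["fx"],0,c["cx"]],[0,c["fy"],c["cy"]],[0,0,1]])
    d=R.T@np.linalg.inv(K)@np.array([uv[0],uv[1],1.]);return o+d*(z-o[2])/d[2]
def proj(c,P):
    K=np.array([[c["fx"],0,c["cx"]],[0,c["fy"],c["cy"]],[0,0,1]])
    return cv2.projectPoints(np.float64(P).reshape(-1,3),c["rvec"],c["tvec"],K,None)[0].reshape(-1,2)
def orange(img,lo=(3,140,60),hi=(16,255,255)):
    m=cv2.inRange(cv2.cvtColor(img,cv2.COLOR_BGR2HSV),lo,hi)
    return m
E
python3 - <<'E'
from cell import env
from h import *
c=env.read_camera("top");s=env.read_camera("side")
a=cast(c,(323.5,259),.12);b=cast(c,(454,230),.12);print("near corners",a,b,np.linalg.norm(a-b))
for p in((283,39),(427,12)):print("far roof",cast(c,p,.257))
sa=cast(s,(345,378-1),0);print("side bottom right",sa, cast(s,(301,247),.12),cast(s,(340,320),.12))
y=(a-b)[:2];y/=np.linalg.norm(y);x=np.array([y[1],-y[0]]);print("yaw",np.degrees(np.arctan2(x[1],x[0])))
O=(a+b)[:2]/2+.16*x;print("origin",O)
for n,k in(("top",c),("side",s)):
    m=orange(k["image"])
    cs=cv2.findContours(m,cv2.RETR_EXTERNAL,cv2.CHAIN_APPROX_NONE)[0]
    for q in cs:
        if cv2.contourArea(q)<150: continue
        r=cv2.minAreaRect(q);print(n,cv2.contourArea(q),r)
W=lambda X,Y,Z:[*(O+X*x+Y*np.array([-x[1],x[0]])),Z]
pts=[W(X,Y,.12) for X in(-.16,0,.015) for Y in(-.13,.13)]+[W(X,Y,.257) for X in(0,.21) for Y in(-.13,.13)]+[W(-.16,Y,0) for Y in(-.13,.13)]
out=[]
for k in(c,s):
    im=k["image"].copy()
    for p in proj(k,pts): cv2.circle(im,tuple(int(round(v)) for v in p),2,(0,255,0),-1)
    out.append(im)
A=cv2.resize(out[0][0:280,200:480],None,fx=2,fy=2);B=cv2.resize(out[1][140:400,280:560],None,fx=2,fy=2)
B=cv2.copyMakeBorder(B,0,A.shape[0]-B.shape[0],0,0,cv2.BORDER_CONSTANT)
cv2.imwrite("pics/ov.png",cv2.resize(np.hstack([A,B]),(800,400)))
E
```

```text
near corners [0.50953274 0.04137681 0.12      ] [ 0.56248061 -0.20847541  0.12      ] 0.2554008829614329
far roof [0.87981625 0.10904771 0.257     ]
far roof [ 0.92808093 -0.14084537  0.257     ]
side bottom right [ 5.67278726e-01 -2.03586026e-01 -1.11022302e-16] [0.51527315 0.0458411  0.12      ] [ 0.56011147 -0.19170353  0.12      ]
yaw 11.964920774589505
origin [ 0.69253063 -0.05037926]
top 672.0 ((264.0, 269.0000305175781), (29.589345932006836, 29.589345932006836), 14.03624439239502)
top 1188.5 ((369.7521057128906, 196.8787841796875), (43.45079803466797, 29.909507751464844), 60.75117111206055)
side 1268.0 ((362.2426452636719, 261.9822692871094), (31.076927185058594, 51.23077392578125), 67.38013458251953)
side 486.5 ((288.0, 256.5), (29.0, 24.0), 90.0)
side 322.0 ((68.5, 165.5), (17.0, 23.0), 90.0)
side 14278.0 ((382.0, 71.0), (142.0, 116.0), 90.0)
```

View pics/ov.png

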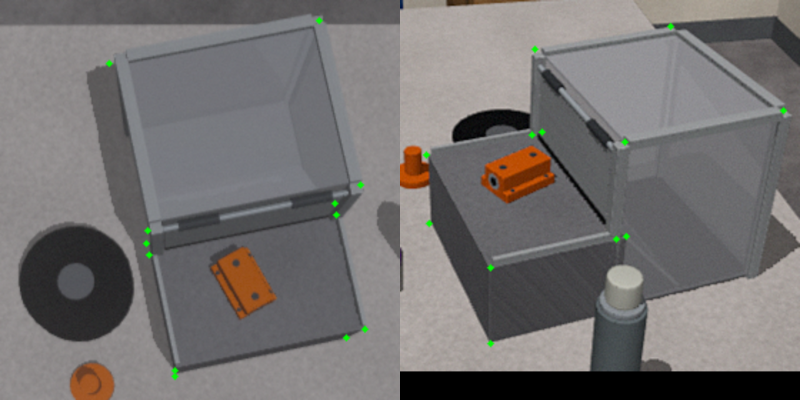

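The ledge and roof points reproject within about 3 px in both views. That puts the cabinet origin at about (0.694, -0.053) with yaw 11°. Next I'll get the block pose and the offset to the approach pose.

```bash
cat >> h.py <<'E'
from scipy.spatial.transform import Rotation as Ro
O=np.array([.694,-.053]);YAW=np.radians(11.)
cx=np.array([np.cos(YAW),np.sin(YAW)]);cy=np.array([-cx[1],cx[0]])
def w2c(p): d=np.asarray(p)[:2]-O;return d@cx,d@cy
def block(c,name="top"):
    m=orange(c["image"]);best=None
    for q in cv2.findContours(m,cv2.RETR_EXTERNAL,cv2.CHAIN_APPROX_NONE)[0]:
        if cv2.contourArea(q)<150: continue
        P=np.array([cast(c,p[0],.135)[:2] for p in q],np.float32)
        r=cv2.minAreaRect(P*1000);ctr=np.array(r[0])/1000
        X,Y=w2c(ctr)
        if -.17<X<.25 and abs(Y)<.13:
            b=cv2.boxPoints(r);e=[b[1]-b[0],b[2]-b[1]];e=max(e,key=np.linalg.norm);
            a=np.degrees(np.arctan2(e[1],e[0])-YAW);a=(a+90)%180-90
            best=(ctr,(X,Y),a,r[1])
    return best
def delta(o,xc,yc,z,tilt):
    R=Ro.from_euler("xyz",o["tool_rot"],degrees=True).as_matrix()
    t=np.radians(tilt);Z=np.array([*(np.sin(t)*cx),-np.cos(t)]);Y=np.array([*cy,0]);T=np.c_[np.cross(Y,Z),Y,Z]
    p=np.array([*(O+xc*cx+yc*cy),z])
    print("tcp cab",np.round(w2c(o["tool_pos"]),4),"z",round(o["tool_pos"][2],4),"F",np.round(o["force"],1),"t",round(o["time_s"],2))
    print("target",p.round(3),"shift world cm",((p-o["tool_pos"])*100).round(2),"tool cm",(R.T@(p-o["tool_pos"])*100).round(2),"turn tool",Ro.from_matrix(R.T@T).as_rotvec(degrees=True).round(2))
E
python3 - <<'E'
from cell import env
from h import *
print(block(env.read_camera("top")))
o=env.get_obs();delta(o,-.17,0,.30,0);delta(o,-.17,0,.30,40)
E
```

```text
(array([ 0.62523535, -0.04690016]), (np.float64(-0.06633734415672561), np.float64(0.01910868053332483)), np.float64(17.75892814187806), (82.50394439697266, 56.29292678833008))
tcp cab [-0.3793  0.765 ] z 0.222 F [-0.   0.4  0.6] t 0.25
target [ 0.527 -0.085  0.3  ] shift world cm [ 35.14 -71.1    7.8 ] tool cm [-53.05 -58.96  -7.74] turn tool [-5.000e-02 -1.000e-02 -2.669e+01]
tcp cab [-0.3793  0.765 ] z 0.222 F [-0.   0.4  0.6] t 0.25
target [ 0.527 -0.085  0.3  ] shift world cm [ 35.14 -71.1    7.8 ] tool cm [-53.05 -58.96  -7.74] turn tool [ -9.36 -39.27 -25.57]
```

The block measures 82.5 × 56.3 mm, close to the 80 × 56 given. It sits at (-66, +19) mm in the cabinet frame with yaw about 18°. Now moving the arm in front of the ledge, above the scene.

Call:
servo_tool(plan=[[0.16,[-1,-1,-2],[0,0,0]],[0.16,[-2,-2,-2],[0,0,0]],[0.16,[-2.6,-2.9,-1],[0,0,0]],[0.16,[-2.6,-2.9,-0.5],[0,0,0]],[0.16,[-2.6,-2.9,-0.3],[0,0,0]],[0.16,[-2.6,-2.9,-0.3],[0,0,0]],[0.16,[-2.6,-2.9,-0.3],[0,0,0]],[0.16,[-2.6,-2.9,-0.3],[0,0,0]],[0.16,[-2.6,-2.9,-0.3],[0,0,0]],[0.16,[-2.6,-2.9,-0.2],[0,0,0]],[0.16,[-2.6,-2.9,0],[0,0,0]],[0.16,[-2.6,-2.9,0],[0,0,0]],[0.16,[-2.6,-2.9,0],[0,0,0]],[0.16,[-2.6,-2.9,0],[0,0,0]],[0.16,[-2.6,-2.9,0],[0,0,0]],[0.16,[-2.6,-2.9,0],[0,0,0]],[0.16,[-2.6,-2.9,0],[0,0,0]],[0.16,[-2.6,-2.9,0],[0,0,0]],[0.16,[-2,-2,0],[0,0,0]],[0.16,[0,0,0],[0,0,0]]])

```text
time_s: 1.92
tool_pos: [0.4968, -0.0248, 0.2949]
tool_rot: [179.7, 0.2, 164.7]
force: [-0.4, 0.5, 0.1]
grip_width: 0.0139
```

```bash
python3 - <<'E'
from cell import env
from h import *
o=env.get_obs();delta(o,-.17,.018,.28,0);print(o["qpos"].round(1),o["tool_rot"],o["grip_width"])
E
```

```text
tcp cab [-0.1882  0.0653] z 0.2949 F [-0.4  0.5  0.1] t 1.92
target [ 0.524 -0.068  0.28 ] shift world cm [ 2.68 -4.3  -1.49] tool cm [-3.72 -3.44  1.48] turn tool [  0.21   0.22 -26.31]
[-38.8  -3.9  37.2  99.    2.2  83.9  72.8] [1.79747150e+02 1.62680171e-01 1.64691324e+02] 0.013868999487938604
```

Call:
servo_tool(plan=[[0.16,[-1,-0.9,0],[0,0,-6.6]],[0.16,[-1.1,-0.8,0],[0,0,-6.6]],[0.16,[-1.2,-0.6,0],[0,0,-6.6]],[0.16,[-1,-0.5,0],[0,0,-6.6]],[0.16,[0,0,0],[0,-6.7,0]],[0.16,[0,0,0],[0,-6.7,0]],[0.16,[0,0,0],[0,-6.7,0]],[0.16,[0,0,0],[0,-6.7,0]],[0.16,[0,0,0],[0,-6.7,0]],[0.16,[0,0,0],[0,-6.7,0]],[0.16,[0,0,0],[0,0,0]]])

```text
time_s: 2.83
tool_pos: [0.5374, -0.0504, 0.2885]
tool_rot: [179.9, 27.4, -166.9]
force: [-0.7, -0.1, -0.3]
grip_width: 0.014
```

```bash
python3 - <<'E'
from cell import env
from h import *
o=env.get_obs();delta(o,-.16,.018,.16,40);print(o["qpos"].round(1),o["tool_rot"],o["grip_width"])
E
```

```text
tcp cab [-0.1533  0.0324] z 0.2885 F [-0.7 -0.1 -0.3] t 2.83
target [ 0.534 -0.066  0.16 ] shift world cm [ -0.39  -1.54 -12.85] tool cm [ 6.55 -1.44 11.08] turn tool [  1.3  -12.64   1.73]
[ -9.6 -16.9  15.6 115.3  -5.4  55.2 111.6] [ 179.86449072   27.36305754 -166.9017534 ] 0.014030674269788187
```

Call:
servo_tool(plan=[[0.16,[0.8,-0.3,2],[0.3,0,0.4]],[0.16,[0.9,-0.3,2.2],[0.3,0,0.4]],[0.16,[0.9,-0.3,2.3],[0.3,0,0.4]],[0.16,[0.9,-0.3,2.3],[0.3,0,0.4]],[0.16,[0.7,-0.3,2],[0,0,0]],[0.16,[0,0,0],[0,0,0]]])

```text
time_s: 3.33
tool_pos: [0.5544, -0.0636, 0.1729]
tool_rot: [-179.6, 27.5, -168.9]
force: [-0.8, 0.4, -0.3]
grip_width: 0.0141
```

```bash
python3 - <<'E'
from cell import env
from h import *
o=env.get_obs();delta(o,-.14,.018,.134,30);print(o["qpos"].round(1),o["tool_rot"],o["grip_width"])
for n in("top","side"):
    c=env.read_camera(n);im=c["image"];
    if n=="top": print(block(c)); a=cv2.resize(im[100:280,280:480],(400,360))
    else: b=cv2.resize(im[130:390,260:480],(400,472))
a=cv2.copyMakeBorder(a,0,112,0,0,cv2.BORDER_CONSTANT);cv2.imwrite("pics/p1.png",np.hstack([a,b]))
E
```

```text
tcp cab [-0.139   0.0162] z 0.1729 F [-0.8  0.4 -0.3] t 3.33
target [ 0.553 -0.062  0.134] shift world cm [-0.13  0.16 -3.89] tool cm [1.88 0.21 3.4 ] turn tool [-0.36 -2.48  0.09]
[-10.8 -10.   19.  123.6  -8.3  40.  114.8] [-179.59485208   27.52018824 -168.91145559] 0.014095272009384624
(array([ 0.62523535, -0.04690016]), (np.float64(-0.06633734415672561), np.float64(0.01910868053332483)), np.float64(17.75892814187806), (82.50394439697266, 56.29292678833008))
```

View pics/p1.png

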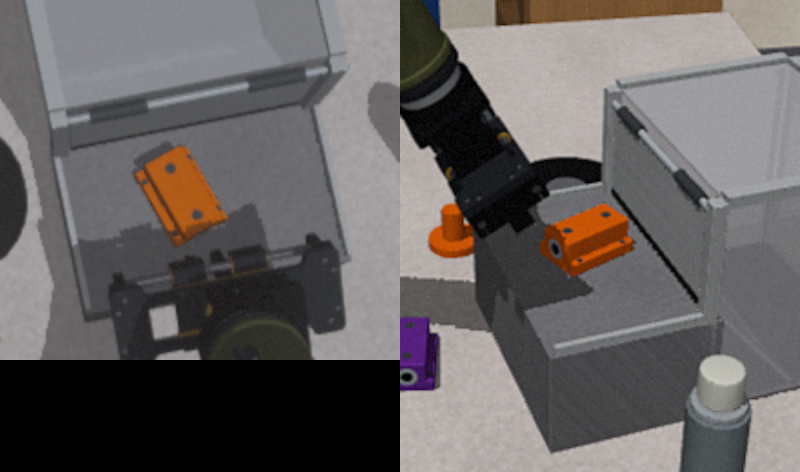

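The gripper stands square behind the block: in the top crop the tips are near (215,265) and the block's rear end near (200,235). Lowering now.

Call:
servo_tool(plan=[[0.16,[0.6,0.1,1.2],[0,0,0]],[0.16,[0.7,0.1,1.2],[0,0,0]],[0.16,[0.6,0,1],[0,0,0]],[0.16,[0,0,0],[0,0,0]]])

```text
time_s: 3.77
tool_pos: [0.5617, -0.0595, 0.1474]
tool_rot: [-179.3, 28.6, -168.5]
force: [-0.8, 0.2, -0.2]
grip_width: 0.0143
```

```bash
python3 - <<'E'
from cell import env
from h import *
o=env.get_obs();delta(o,-.08,.018,.132,28);print(o["qpos"].round(1))
E
```

```text
tcp cab [-0.1312  0.0189] z 0.1474 F [-0.8  0.2 -0.2] t 3.77
target [ 0.612 -0.051  0.132] shift world cm [ 5.04  0.89 -1.54] tool cm [-3.75 -0.09  3.8 ] turn tool [-0.44  0.61  0.42]
[-11.5  -8.   19.6 125.6 -10.7  35.1 117.2]
```

Call:
servo_tool(plan=[[0.16,[0.3,0,0.6],[0,0,0]],[0.16,[0.3,0,0.6],[0,0,0]],[0.16,[0,0,0],[0,0,0]]])

```text
time_s: 4.02
tool_pos: [0.5657, -0.0585, 0.1389]
tool_rot: [-179.2, 29.1, -168.4]
force: [-0.1, 1.1, -0.2]
grip_width: 0.0144
```

```bash
python3 - <<'E'
from cell import env
from h import *
o=env.get_obs();delta(o,-.08,.018,.132,28);print(o["qpos"].round(1))
E
```

```text
tcp cab [-0.127   0.0191] z 0.1389 F [-0.1  1.1 -0.2] t 4.02
target [ 0.612 -0.051  0.132] shift world cm [ 4.63  0.79 -0.69] tool cm [-3.77 -0.12  2.89] turn tool [-0.46  1.07  0.56]
[-11.7  -7.   19.9 126.1 -12.   33.4 118.5]
```

Call:
servo_tool(plan=[[0.16,[-0.3,0,0.6],[0,0,0.1]],[0.16,[-0.5,0,0.4],[0,0,0.1]],[0.16,[-0.5,0,0.4],[0,0,0.1]],[0.16,[-0.5,0,0.3],[0,0,0]],[0.16,[-0.5,0,0.3],[0,0,0]],[0.16,[-0.5,0,0.3],[0,0,0]],[0.16,[-0.5,0,0.3],[0,0,0]],[0.16,[0,0,0],[0,0,0]]])

```text
time_s: 4.68
tool_pos: [0.6124, -0.0505, 0.134]
tool_rot: [-179.4, 29.2, -168.8]
force: [-0.2, 0.1, -0.7]
grip_width: 0.0142
```

```bash
python3 - <<'E'
from cell import env
from h import *
o=env.get_obs();delta(o,-.03,.018,.132,35);print(o["qpos"].round(1),o["tool_rot"])
for n in("top","side"):
    c=env.read_camera(n);im=c["image"];
    if n=="top": print(block(c)); a=cv2.resize(im[80:260,280:480],(400,360))
    else: b=cv2.resize(im[130:390,290:510],(400,472))
a=cv2.copyMakeBorder(a,0,112,0,0,cv2.BORDER_CONSTANT);cv2.imwrite("pics/p2.png",np.hstack([a,b]))
E
```

```text
tcp cab [-0.0797  0.018 ] z 0.134 F [-0.2  0.1 -0.7] t 4.68
target [ 0.661 -0.041  0.132] shift world cm [ 4.88  0.94 -0.2 ] tool cm [-4.24  0.    2.6 ] turn tool [-0.5  -5.8   0.24]
[-12.8  -0.6  20.  121.2 -15.3  32.2 119.3] [-179.3733401    29.20300984 -168.75845764]
(array([ 0.65981927, -0.0374021 ]), (np.float64(-0.0305765092022926), np.float64(0.02183331284527207)), np.float64(22.3767473227374), (83.12029266357422, 56.45753479003906))
```

View pics/p2.png

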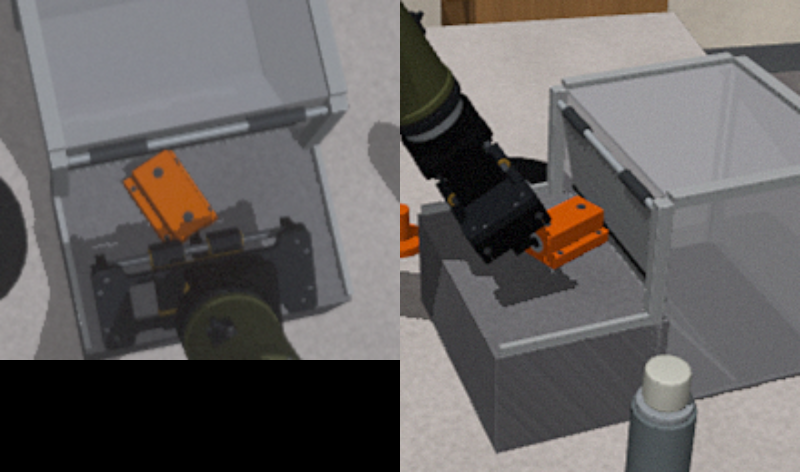

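The block has moved to x = -31 mm and the flap is starting to open. Its yaw has grown to 22° because the corner slips into the finger gap. I'll back off, shut the fingers to make a flat pusher, shift left and tilt more.

Call:
servo_tool(plan=[[0,[0.5,0,-0.3],[0,0,0]],[0,[0,0.5,0],[0,-3,0]],[0,[0,0.4,0],[0,-3,0]],[0,[0,0,0],[0,-3,0]],[0,[0,0,0],[0,0,0]]])

```text
time_s: 5.2
tool_pos: [0.6028, -0.043, 0.1343]
tool_rot: [-179.3, 38.6, -168.6]
force: [-0.6, -0.3, -1.0]
grip_width: 0.0006
```

```bash
python3 - <<'E'
from cell import env
from h import *
o=env.get_obs();delta(o,-.03,.03,.132,38);print(o["qpos"].round(1),o["tool_rot"],o["grip_width"])
print(block(env.read_camera("top")))
E
```

```text
tcp cab [-0.0876  0.0272] z 0.1343 F [-0.6 -0.3 -1. ] t 5.2
target [ 0.659 -0.029  0.132] shift world cm [ 5.6   1.38 -0.23] tool cm [-4.36  0.3   3.77] turn tool [-0.53  0.59  0.28]
[-14.3  -5.7  22.2 130.  -27.7  20.5 132.6] [-179.25278798   38.58781291 -168.64396864] 0.0005755370153967508
(array([ 0.65981519, -0.03740481]), (np.float64(-0.030581040218556024), np.float64(0.021831434457602675)), np.float64(22.376740492548223), (83.13021850585938, 56.45753479003906))
```

Call:
servo_tool(plan=[[0,[-0.5,0.1,0.4],[0,0,0]],[0,[-0.5,0.1,0.4],[0,0,0]],[0,[-0.5,0.15,0.4],[0,0,0]],[0,[-0.5,0.15,0.4],[0,0,0]],[0,[-0.5,0.1,0.4],[0,0,0]],[0,[-0.5,0.1,0.4],[0,0,0]],[0,[0,0,0],[0,0,0]]])

```text
time_s: 5.83
tool_pos: [0.6458, -0.0256, 0.1365]
tool_rot: [-179.2, 38.4, -168.4]
force: [-0.9, -0.8, 1.1]
grip_width: 0.0001
```

```bash
python3 - <<'E'
from cell import env
from h import *
o=env.get_obs();delta(o,-.005,.03,.132,38);print(o["qpos"].round(1),o["tool_rot"],o["grip_width"])
for n in("top","side"):
    c=env.read_camera(n);im=c["image"];
    if n=="top": print(block(c)); a=cv2.resize(im[80:260,280:480],(400,360))
    else: b=cv2.resize(im[130:390,290:510],(400,472))
a=cv2.copyMakeBorder(a,0,112,0,0,cv2.BORDER_CONSTANT);cv2.imwrite("pics/p3.png",np.hstack([a,b]))
E
```

```text
tcp cab [-0.0421  0.036 ] z 0.1365 F [-0.9 -0.8  1.1] t 5.83
target [ 0.683 -0.025  0.132] shift world cm [ 3.75  0.11 -0.45] tool cm [-2.62 -0.6   2.66] turn tool [-0.43  0.43  0.44]
[-15.6  -0.4  21.2 125.  -28.9  20.3 130.9] [-179.22338172   38.43128743 -168.44169914] 0.00013753674283497523
(array([ 0.68581293, -0.03507121]), (np.float64(-0.0046156785602675734), np.float64(0.019161555784494154)), np.float64(-80.19482965107996), (52.499183654785156, 57.73326110839844))
```

View pics/p3.png

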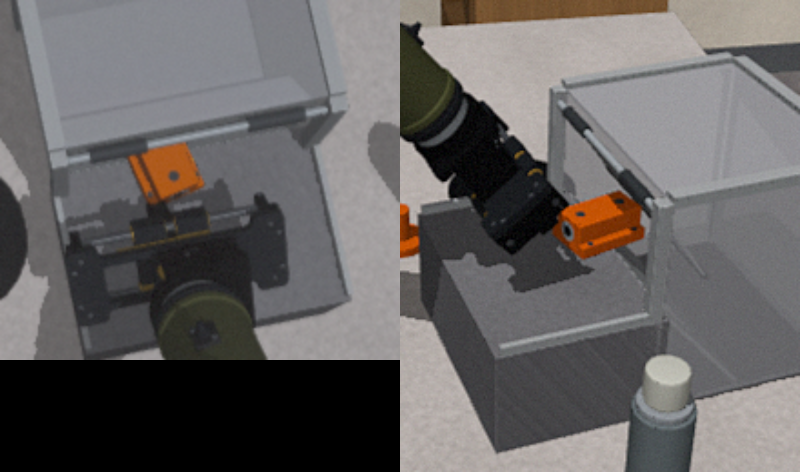

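The block has turned back to about 10° and is held under the open flap, with its rear end near x = -34 mm. Pushing it over the sill, easing the gripper back toward mid-width.

Call:
servo_tool(plan=[[0,[-0.4,-0.1,0.5],[0,0,0]],[0,[-0.4,-0.15,0.5],[0,0,0]],[0,[-0.5,-0.2,0.4],[0,0,0]],[0,[-0.5,-0.2,0.4],[0,0,0]],[0,[-0.5,-0.2,0.4],[0,0,0]],[0,[-0.5,-0.1,0.4],[0,0,0]],[0,[0,0,0],[0,0,0]],[0,[0,0,0],[0,0,0]]])

```text
time_s: 6.6
tool_pos: [0.6903, -0.0294, 0.1355]
tool_rot: [-179.2, 38.7, -168.5]
force: [-0.2, -0.0, -0.2]
grip_width: 0.0007
```

```bash
python3 - <<'E'
from cell import env
from h import *
o=env.get_obs();delta(o,-.16,.02,.25,30);print(o["qpos"].round(1),o["tool_rot"],o["grip_width"])
for n in("top","side"):
    c=env.read_camera(n);im=c["image"];
    if n=="top": print(block(c)); a=cv2.resize(im[20:260,280:480],(400,480))
    else: b=cv2.resize(im[130:390,330:550],(400,480))
cv2.imwrite("pics/p4.png",np.hstack([a,b]))
E
```

```text
tcp cab [0.0009 0.0239] z 0.1355 F [-0.2 -0.  -0.2] t 6.6
target [ 0.533 -0.064  0.25 ] shift world cm [-15.72  -3.45  11.45] tool cm [  5.4   -0.54 -18.99] turn tool [-0.57  8.68  0.32]
[-15.1   5.4  21.3 119.7 -34.5  20.9 135.4] [-179.16295658   38.6760267  -168.53116733] 0.0006592980566053779
None
```

View pics/p4.png

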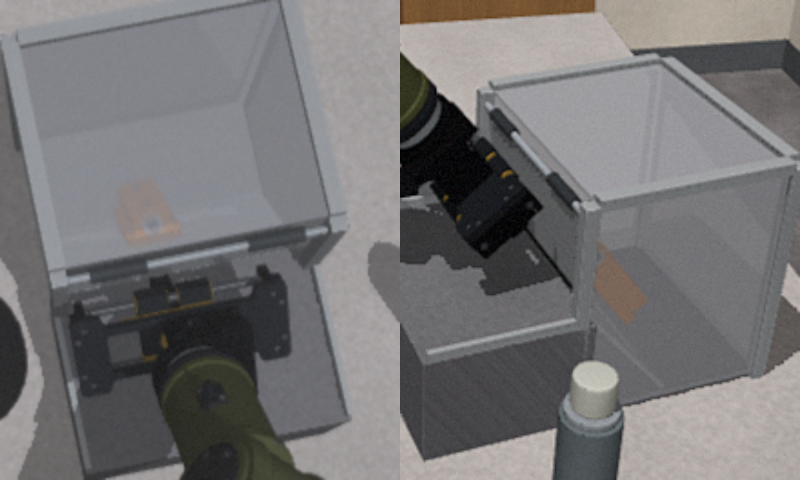

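The block has tipped and is on the chute: top crop (147,215), side crop (620,285). Drawing straight back out now.

Call:
servo_tool(plan=[[0,[0.8,0,-0.6],[0,0,0]],[0,[1.2,0,-1],[0,0,0]],[0,[1.2,0,-1],[0,0,0]],[0,[1.2,0,-1],[0,0,0]],[0,[1.2,0,-1],[0,0,0]],[0,[1,0,-1],[0,1,0]],[0,[1,0,-1.5],[0,2,0]],[0,[0.5,0,-1.5],[0,2,0]],[0,[0,0,-1.5],[0,2,0]],[0,[0,0,-1.5],[0,0,0]],[0,[0,0,0],[0,0,0]],[0,[0,0,0],[0,0,0]],[0,[0,0,0],[0,0,0]],[0,[0,0,0],[0,0,0]],[0,[0,0,0],[0,0,0]],[0,[0,0,0],[0,0,0]],[0,[0,0,0],[0,0,0]],[0,[0,0,0],[0,0,0]]])

```text
time_s: 8.2
tool_pos: [0.5367, -0.0557, 0.1666]
tool_rot: [-179.6, 30.3, -168.9]
force: [-0.3, -0.5, 0.1]
grip_width: 0.0005
```

```bash
python3 - <<'E'
from cell import env
from h import *
o=env.get_obs();delta(o,-.16,.02,.25,30);print(o["qpos"].round(1))
im={}
for k in (0,1):
  for n in("top","side"):
    c=env.read_camera(n);im[n]=c["image"]
    m=orange(c["image"],(3,40,60),(16,255,255))
    for q in cv2.findContours(m,cv2.RETR_EXTERNAL,cv2.CHAIN_APPROX_NONE)[0]:
        if cv2.contourArea(q)>150:
            (u,v),_,_=cv2.minAreaRect(q); print(n,round(u,1),round(v,1),cv2.contourArea(q),[np.round(w2c(cast(c,(u,v),z)),3) for z in (.03,.07)])
cv2.imwrite("pics/p5.png",np.hstack([cv2.resize(im["top"][20:260,280:480],(400,480)),cv2.resize(im["side"][130:390,330:550],(400,480))]))
E
```

```text
tcp cab [-0.1549  0.0274] z 0.1666 F [-0.3 -0.5  0.1] t 8.2
target [ 0.533 -0.064  0.25 ] shift world cm [-0.36 -0.82  8.34] tool cm [-3.77 -0.79 -7.45] turn tool [-0.36  0.32  0.06]
[ -7.9 -13.6  15.9 128.4  -9.7  36.3 115.9]
top 264.0 269.0 734.0 [array([-0.153,  0.248]), array([-0.156,  0.245])]
side 446.5 286.6 532.5 [array([0.121, 0.024]), array([ 0.091, -0.023])]
side 287.3 264.6 250.5 [array([-0.169,  0.209]), array([-0.182,  0.151])]
side 69.0 165.6 343.5 [array([-0.647,  0.929]), array([-0.635,  0.832])]
side 376.6 72.3 15367.5 [array([0.562, 1.488]), array([0.509, 1.361])]
top 264.0 269.5 736.0 [array([-0.154,  0.248]), array([-0.157,  0.245])]
side 446.8 286.8 529.0 [array([0.121, 0.023]), array([ 0.091, -0.024])]
side 287.5 262.5 259.5 [array([-0.166,  0.217]), array([-0.18 ,  0.159])]
side 69.0 165.5 346.5 [array([-0.647,  0.93 ]), array([-0.635,  0.833])]
side 376.6 71.8 15431.0 [array([0.565, 1.496]), array([0.512, 1.368])]
```

View pics/p5.png

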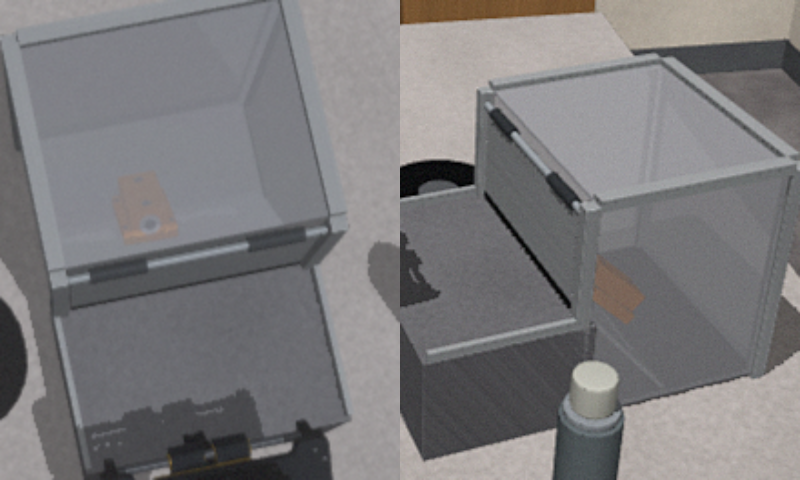

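The flap hangs shut and the gripper is clear of the ledge. The block is on the chute: top crop (147,210), side crop (618,290). I'll triangulate it, check that it's at rest and check the bystanders.

```bash
python3 - <<'E'
from cell import env
from h import *
from glob import glob
prev={n:cv2.imread(f"pics/{n}0.png") for n in("top","side")}
C={n:env.read_camera(n) for n in("top","side")}
def mask(im): return cv2.inRange(cv2.cvtColor(im,cv2.COLOR_BGR2HSV),(2,28,60),(18,255,255))
m=mask(C["top"]["image"]);m[:90]=0;m[170:]=0;m[:,:325]=0;m[:,390:]=0
M=cv2.moments(m,True);uv=np.array([M["m10"],M["m01"]])/M["m00"];print("top centroid",uv,M["m00"],cv2.boundingRect(m))
for z in(.03,.05,.07,.09): 
    p=cast(C["top"],uv,z);print(z,np.round(w2c(p),3),"side px",proj(C["side"],p).round(0))
# bystander check: mean abs diff against first picture
for n,b in(("top",(205,150,95,140)),("top",(475,140,65,60)),("side",(405,320,60,120)),("side",(272,240,35,35))):
    x,y,w,h=b;d=cv2.absdiff(prev[n],C[n]["image"])[y:y+h,x:x+w].max(2);print(n,b,"changed px",int((d>45).sum()))
E
```

```text
top centroid [354.10869565 133.17391304] 138.0 (338, 122, 31, 20)
0.03 [0.088 0.009] side px [[436. 294.]]
0.05 [0.083 0.012] side px [[433. 286.]]
0.07 [0.077 0.014] side px [[431. 277.]]
0.09 [0.072 0.017] side px [[429. 269.]]
top (205, 150, 95, 140) changed px 1
top (475, 140, 65, 60) changed px 0
side (405, 320, 60, 120) changed px 0
side (272, 240, 35, 35) changed px 577
```

Call:
servo_tool(plan=[[0,[0,0,-1.5],[0,0,0]],[0,[0,0,-1.5],[0,0,0]],[0,[0,0,0],[0,0,0]],[0,[0,0,0],[0,0,0]],[0,[0,0,0],[0,0,0]],[0,[0,0,0],[0,0,0]],[0,[0,0,0],[0,0,0]],[0,[0,0,0],[0,0,0]],[0,[0,0,0],[0,0,0]],[0,[0,0,0],[0,0,0]],[0,[0,0,0],[0,0,0]],[0,[0,0,0],[0,0,0]]])

```text
time_s: 9.5
tool_pos: [0.5212, -0.058, 0.19]
tool_rot: [-179.6, 30.1, -168.9]
force: [0.1, -0.1, 0.3]
grip_width: 0.0006
```

```bash
python3 - <<'E'
from cell import env
from h import *
p5=cv2.imread("pics/p5.png")
t=env.read_camera("top")["image"];s=env.read_camera("side")["image"]
n=np.hstack([cv2.resize(t[20:260,280:480],(400,480)),cv2.resize(s[130:390,330:550],(400,480))])
d=cv2.absdiff(p5,n).max(2)
print("top block",int((d[150:260,90:200]>30).sum()),"side block",int((d[240:340,590:660]>30).sum()),"flap",int((d[100:310,480:580]>30).sum()))
a=orange(s,(3,40,60));a=a[235:275,270:310];print("foot side px",cv2.boundingRect(a))
o=env.get_obs();print(o["force"],o["tool_pos"],o["time_s"])
E
```

```text
top block 0 side block 0 flap 0
foot side px (5, 12, 26, 26)
[-0.55793466  0.12125165  0.20765117] [ 0.5212008  -0.05805384  0.1900626 ] 9.6
```

The block and flap haven't moved for over a second and the robot touches nothing, so I'm handing the job in.

```bash
python3 -c "
from cell import env
print(env.sign_off())"
```

```text
the job is handed in; nothing more can be done
None
```

I pushed the bearing block along the ledge, through the flap and over the sill. I then drew the gripper back out and handed the job in at about 9.6 s. The hand-in gives no verdict, so what follows rests on my own checks.

- **Push:** with two spread fingertips the block turned from 18° to 22°. I backed off, shut the fingers and pushed off-centre, which brought it back to about 10° before it tipped.
- **Block:** it lies on the chute at roughly x = 0.09 m, y = 0.01 m, z = 0.06 m in the cabinet frame. It showed no change between pictures more than 1 s apart. This position is rough: seen through the clear walls the colour mask caught only part of the block, so I read its centre by eye and checked it against the chute's slope.
- **Flap:** it looks fully shut in the picture and did not change over that same second. I did not measure its angle.
- **Bystanders:** the spool, can and foot look unchanged in the top view, and the can also in the side view. The side-view check of the foot failed because the arm partly hid it.
- **Robot:** clear of everything, with the measured tool force under 1 N.

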